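Find where the topping well's cover binds and set its travel stop short of it

ROBOT

A 6-joint arm with a two-finger parallel gripper is mounted at the origin on the work surface. World frame = base frame: x ahead of the robot, y to its left, z up, the work surface at z = 0. Lengths are in m, angles in degrees, forces in N, time in s.
With the tool pointing down it reaches from about 0.275 to 0.85 m from the base axis. Payload 19 kg.
Tool frame: the origin (TCP) lies at the very end of the fingers, on their centre line; the grasp point (between the pads) lies 19 mm behind it; z points along the fingers, y is the line along which they close (so a half turn about z gives the same grasp; the last joint's range is limited). The gripper opens to 85 mm and grips with 20 to 120 N. Pads are 22 mm wide; open, the fingers measure 114 mm over their backs; the gripper's body (76 mm by 85 mm) begins 54 mm behind the grasp point. The pads swing forward as they close: fully open they stand 13 mm farther back than shut.
Start: joints at [-80.902, 8.623, 82.357, -0, 89.026, -7.678], TCP at [0.166, -0.551, 0.231] pointing down, gripper open.
Joint ranges: [-160.23, 160.23], [-39.13, 120.54], [6.94, 153.29], [-79.49, 259.48], [9.18, 160.14], [-161.06, 161.06]. Speed limits (degrees/s): [108.29, 108.29, 127.2, 172.46, 172.46, 172.46].

INTERFACE

Orientations are given as a 3x3 rotation matrix whose columns are the frame's x, y, z axes.
In Python, from bench import sensors, imaging, env gives the robot as it stands. The module is installed in compiled form; this text tells all that it offers.
- The arm moves only by the tool jog_arm, never from a script. Its argument "rows" is a list of rows, each a list of 2 entries, a list of its own where there are three numbers: the shift along the world's x, y, z in cm, then the turn, a rotation vector about the world's x, y, z in rad. A call has 1 to 20 rows; each row shifts and turns the commanded pose from where the row before left it; what a row does not reach is not made up. A row lasts 1/10 s, in which the tool goes at most 50 mm and 8.59 degrees, less where a joint would pass 70% of its speed; a pose out of reach is approached as far as the arm can. A call is refused whole if a number of a shift passes 5 or a number of a turn 0.15, either way. A call with a gripper value outside its range is refused whole. "claw" is the gripper command: -1 is fully open, 1 is shut, values between are in proportion, set as the call begins (left out, the last holds). The fingers move at their own pace and stop on an object; the grip force is fixed at half the most. Time passes only in rows, so rows that do not move let the fingers close. It gives the time, the measured TCP pose, the force, the opening and the grip force at its end, in the units of the state.
- sensors.sense(): the state, without advancing time (a new reading comes with each control period).
- imaging.get_image(name): name is "scene" or "top"; returns (picture, depth): 400x640x3 uint8, red, green, blue; 400x640 float32, m along the optical axis (not along the pixel's ray), 0 where there is no reading.
- imaging.get_calibration(name): a dict with "fx", "fy", "cx", "cy" (pixels), "k1" (the pictures are not rectified: a ray, as slopes to the right and down, at radius r is drawn at 1 + k1 r^2 times it, then the intrinsics apply), "R" (3x3) and "t" (3): a world point X has camera coordinates R X + t. Camera axes: x right, y down, z forward; pixel columns grow to the right and rows downward; lengths in m; the calibration is good to about 2 mm. A picture is of the moment at which its call begins. get_calibration takes no time and is no camera call.
- env.close_job(): hands the job in; it is judged then, once.
The state is a dict: "time": time; "joint_pos": joint angles; "dq": joint speeds; "joint_efforts": joint torques, N m; "tcp_pos": TCP position; "tool_rot": TCP orientation; "contact_force": force on the tool from outside, world axes, zero at the start; "ft_torque": the same for the moment, N m; "finger_gap": opening from 0.0 (shut) to 1.0 (fully open); "grip_force": force on a finger pad.
Only numpy, scipy, OpenCV 4.12 (cv2) and the standard library are available. Lean on these libraries where they do the work, as an engineer would, in place of code of your own. Each camera call takes 0.05 s, during which the arm holds its last target. There are 200 camera calls.

TASK

The sliding cover of the topping well binds somewhere in its rails: slide it gently towards the crossbar stop until you feel it start to bind, without forcing it into the tight spot, then back it off about 15 mm so that it runs free. Leave the cover there and slide the crossbar stop along the rails right up against the cover's edge without pushing the cover away, then let go of everything and leave the other things on the counter as they are.

Things in the scene. Friction and masses are not known exactly. Their poses are not given: they have to be found in the camera images.
- well: stainless topping well fixed on the counter, 200 mm (its x) by 560 mm (its y) by 100 mm tall, with two rails along its long sides whose lips reach 116 mm above the counter, and a low ledge (80 mm wide, 40 mm tall) along its +x side. Origin: centre of its underside. Its y axis runs along the rails, from the cover towards the crossbar stop; z up
- lid_grip (a point): grip point on the cover's upright black fin, on its centre line, 135 mm above the counter. The fin is 55 mm wide (well's x), 14 mm thick (well's y), from 110 to 155 mm above the counter, at the middle of the cover. Axes as the well's
- lid_edge (a point): middle of the cover's leading edge, the one nearer the stop: 100 mm from lid_grip along the well's +y, 107 mm above the counter. The cover is a flat aluminium plate, 184 mm (x) by 200 mm (y), 6 mm thick, held in the rails. The tight spot lies, unseen and elsewhere each time, 45 to 195 mm ahead of where this edge starts
- lid (a joint): how far the cover has been slid along the well's +y, in m (0 to 0.26). It runs with about 4 N of friction and stays where left. Where it begins to bind, the push needed rises 2 N per mm over running friction. Felt means 1 mm or more into it (2 N over running friction) for 0.1 s; 8 mm (16 N over) is forcing it. The 15 mm is counted from where binding begins; 5 to 25 mm will do
- stop_knob (a point): grip point on the travel stop's round upright knob, on its axis, 153 mm above the counter. The knob is 24 mm across, from 128 to 173 mm above the counter, in the middle of a dark steel crossbar, 200 mm (x) by 30 mm (y), that spans both rails. Axes as the well's
- stop_face (a point): middle of the stop's face that meets the cover's leading edge: 15 mm from stop_knob along the well's -y, 107 mm above the counter; it touches the cover when it coincides with lid_edge along y
- stop (a joint): how far the stop has been slid towards the cover (well's -y), in m (0 to 0.26). It runs with about 2 N of friction, stays where left and is not affected by the tight spot. Pressed on the cover with more than about 4 N over that, it pushes the cover along. Within 4 mm of the cover counts as against it
- ramekin: white ceramic ramekin, 70 mm across, 40 mm tall, on the floor inside the well; not part of the job. Origin: centre of its underside
- shaker: glass shaker, 44 mm across, 85 mm tall, on the well's ledge; not part of the job. Origin: centre of its underside
- jam_jar: amber glass jar, 60 mm across, 80 mm tall, on the well's ledge; not part of the job. Origin: centre of its underside
- big_bowl: white ceramic bowl, 170 mm across, 85 mm tall, on the counter to the left; not part of the job. Origin: centre of its underside
- small_bowl: white ceramic bowl, 130 mm across, 70 mm tall, on the counter to the right; not part of the job. Origin: centre of its underside
- tumbler: white plastic tumbler, 72 mm across, 110 mm tall, on the counter to the left; not part of the job. Origin: centre of its underside
- spatula: spatula lying on the counter near the robot; not part of the job. Origin: centre of its underside

How it is judged (in metres and radians):
On the way, in this order (a step that is already met when the one before it is completed fails the run):
1. the cover is slid at least 1 mm into the tight spot (y of tight_spot_c0 in the frame of lid_edge below -0.001 m), for 0.1 s.
2. the cover is backed off: its leading edge 5 to 25 mm short of the tight spot (y of tight_spot_c0 in the frame of lid_edge between 0.005 and 0.025 m), for 0.2 s.
3. the stop is within 4 mm of the cover's edge (y of stop_face in the frame of lid_edge below 0.004 m), for 0.2 s.
At the end, for the whole second after the job is handed in: the cover's leading edge stands 5 to 30 mm short of the place where it begins to bind, and the travel stop stands within 4 mm of that edge (y of tight_spot_c0 in the frame of lid_edge between 0.005 and 0.03 m and y of stop_face in the frame of lid_edge below 0.004 m and velocity of joint lid between -0.005 and 0.005 m/s and velocity of joint stop between -0.005 and 0.005 m/s); the robot touches nothing.
It fails at once if the cover is forced 8 mm or more into the tight spot (16 N over running friction) (y of tight_spot_c0 in the frame of lid_edge below -0.008 m).
It fails at once if another thing on the counter is moved by more than 30 mm or tipped (distance of any of ramekin, shaker, jam_jar, big_bowl, small_bowl, tumbler, spatula from where it was at the start of the episode above 0.03 m or angle between any of ramekin, shaker, jam_jar, big_bowl, small_bowl, tumbler, spatula's own z axis and vertical above 0.5 rad).
It also fails if it takes over 51 s, if anything falls off the work surface, if the arm or the gripper's body presses on something with over 40 N, if the wrist force passes 120 N, or if a joint passes its speed limit or range.

## Working session

There is one attempt and no reset: what is moved stays moved. The work goes in short steps, Python scripts to look and compute and a tool call to move; the robot and the scene stay as the last step left them, time stands still between calls to the robot, and variables do not carry over. Pictures are saved under pics/ and viewed, at most 10 in all, crops included, and the job is handed in when it is done.

Besides the shell and the picture viewer there is one more tool, called as a command line: name --argument value ..., lists and objects as JSON in quotes. jog_arm: Moves the arm, as the interface text tells. Its arguments: {"type":"object","properties":{"rows":{"type":"array","items":{"type":"array"}},"claw":{"type":"number"}},"required":["rows"]}

```bash
mkdir -p pics
cat > h.py <<'E'
import numpy as np, cv2
from bench import sensors, imaging, env
def cloud(name):
    im,d=imaging.get_image(name); c=imaging.get_calibration(name)
    h,w=d.shape; u,v=np.meshgrid(np.arange(w),np.arange(h))
    K=np.array([[c['fx'],0,c['cx']],[0,c['fy'],c['cy']],[0,0,1.]])
    p=cv2.undistortPoints(np.stack([u,v],-1).reshape(-1,1,2).astype(np.float64),K,np.array([c['k1'],0,0,0.])).reshape(h,w,2)
    P=np.dstack([p[...,0]*d,p[...,1]*d,d])
    X=(P-np.array(c['t']))@np.array(c['R']); X[d<=0]=np.nan
    return im,X
E
python3 - <<'E'
from h import *
for n in('top','scene'):
    im,X=cloud(n); cv2.imwrite(f'pics/{n}0.png',im[...,::-1]); np.savez(f'{n}0.npz',im=im,X=X)
s=sensors.sense(); print(s)
E
```

```text
{'time': 0.1, 'joint_pos': array([-8.09010833e+01,  8.64746332e+00,  8.23867989e+01,  1.69174241e-03,
        8.90253628e+01, -7.67732819e+00]), 'dq': array([-0.09758643, -0.04648368, -0.02808746, -0.0297793 , -0.09172069,
       -0.11729491]), 'joint_efforts': array([ 5.20119094e-03, -7.14376473e+01, -5.71797895e+01, -3.01281370e-04,
        7.00361663e-03, -3.11651752e-05]), 'tcp_pos': array([ 0.16592594, -0.55032802,  0.23076405]), 'tool_rot': array([[ 9.57439410e-01,  2.88634298e-01, -1.35417396e-04],
       [ 2.88634281e-01, -9.57438868e-01,  1.03222610e-03],
       [ 1.68281978e-04, -1.02738005e-03, -9.99999458e-01]]), 'contact_force': array([-0.95878241,  0.95788937,  0.10580759]), 'ft_torque': array([-0.04238131, -0.04498053, -0.02142324]), 'grip_force': 0.0, 'finger_gap': 0.9997911992764807}
```

View pics/top0.png

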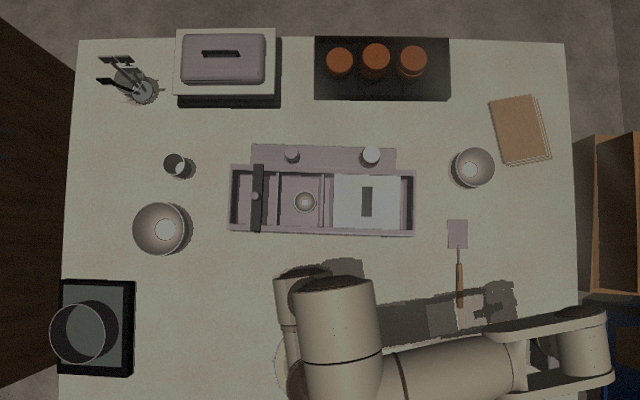

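View pics/scene0.png

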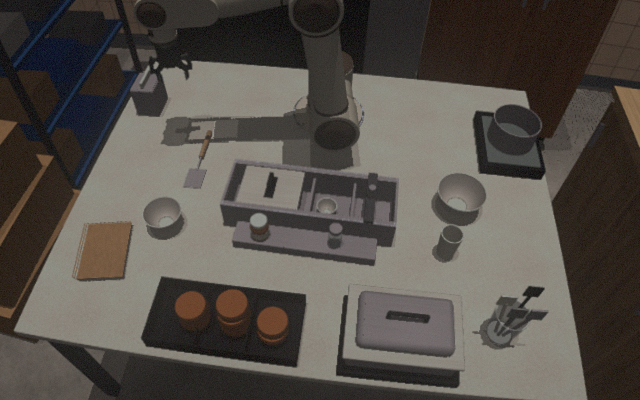

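The top view shows the cover with its fin at about (367,201), the crossbar at about (257,197) with its knob at (255,196), and the rails running along image left, which is about world +y. The jars are on the +x ledge. Next I'll measure these in 3D.

Run:
```python
from h import *
def reg(n,u0,u1,v0,v1,z0,z1):
    D=np.load(n+'0.npz'); X=D['X'][v0:v1,u0:u1].reshape(-1,3); 
    return X[(X[:,2]>z0)&(X[:,2]<z1)]
np.set_printoptions(precision=4,suppress=True)
def show(t,P):
    if len(P)<3: print(t,len(P));return
    r=cv2.minAreaRect((P[:,:2]*1000).astype(np.float32)); print(t,len(P),'med',np.median(P,0),'rect mm',np.round(r[0],1),np.round(r[1],1),round(r[2],2),'z',np.percentile(P[:,2],[5,95]))
show('fin',reg('top',350,385,180,222,.14,.17))
show('cover',reg('top',320,410,165,235,.1,.125))
show('knob',reg('top',240,275,180,212,.155,.19))
show('bar',reg('top',240,275,155,240,.118,.14))
show('rails',reg('top',215,430,150,250,.108,.122))
show('fin s',reg('scene',255,290,160,205,.14,.17))
show('knob s',reg('scene',355,390,165,200,.155,.19))
show('bar s',reg('scene',350,395,160,230,.118,.14))
show('cover s',reg('scene',225,320,155,215,.1,.125))
show('shaker',reg('top',278,308,140,170,.1,.2)); show('jar',reg('top',355,390,140,170,.1,.2))
show('counter',reg('top',200,230,250,260,-.1,.1))
```

```text
fin 105 med [ 0.5026 -0.1415  0.1574] rect mm [ 504.9 -141.1] [13.5 54.8] 89.46 z [0.1417 0.1618]
cover 4580 med [ 0.5062 -0.1372  0.1138] rect mm [ 506.9 -134.9] [267.8 200.9] 89.28 z [0.1081 0.1212]
knob 60 med [0.5127 0.1841 0.1746] rect mm [513.4 184.3] [20.5 22.4] 87.58 z [0.1643 0.179 ]
bar 815 med [0.5119 0.1844 0.1295] rect mm [514.5 185. ] [201.6 103. ] 1.19 z [0.1188 0.135 ]
rails 5585 med [ 0.5079 -0.1166  0.115 ] rect mm [536.7  -6.8] [561.1 256.2] 88.44 z [0.1094 0.1209]
fin s 78 med [ 0.5122 -0.1408  0.1516] rect mm [ 510.2 -141.7] [14.8 57.8] 88.69 z [0.1432 0.1568]
knob s 60 med [0.5207 0.185  0.1692] rect mm [517.7 185.2] [22.2 23.7] 56.53 z [0.1563 0.175 ]
bar s 464 med [0.5456 0.1852 0.1263] rect mm [517.3 188.4] [203.1 147. ] 1.25 z [0.1188 0.1328]
cover s 3314 med [ 0.5142 -0.1412  0.1102] rect mm [ 514.6 -129. ] [229.2 316.6] 0.18 z [0.1041 0.1176]
shaker 275 med [0.635  0.0845 0.1229] rect mm [634.7  80.4] [69.4 87.2] 0.17 z [0.1123 0.1313]
jar 305 med [ 0.6419 -0.1522  0.1221] rect mm [ 637.5 -157.1] [ 71.2 102. ] 1.07 z [0.1137 0.1275]
counter 299 med [0.3396 0.3322 0.0023] rect mm [340.3 332.9] [29.1 96. ] 0.94 z [-0.0031  0.0083]
```

Run:
```python
from h import *
D=np.load('top0.npz'); im=D['im'][130:250,215:430,::-1]
cv2.imwrite('pics/crop.png',cv2.resize(im,None,fx=3.6,fy=3.6,interpolation=cv2.INTER_CUBIC))
```

```text
(no output)
```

View pics/crop.png

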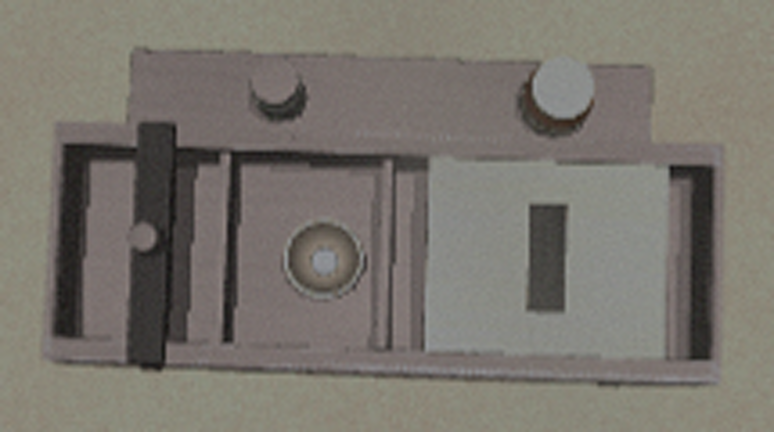

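The fin is at (0.507,-0.141) and the knob at (0.516,0.185). Rail yaw is about -1.4°, and the gap between cover and stop is about 211 mm. Now I'll move over the fin.

jog_arm --rows '[[[2.4,2.9,0],[0,0,-0.0227]],[[2.4,2.9,0],[0,0,-0.0227]],[[2.4,2.9,0],[0,0,-0.0227]],[[2.4,2.9,0],[0,0,-0.0227]],[[2.4,2.9,0],[0,0,-0.0227]],[[2.4,2.9,0],[0,0,-0.0227]],[[2.4,2.9,0],[0,0,-0.0227]],[[2.4,2.9,0],[0,0,-0.0227]],[[2.4,2.9,0],[0,0,-0.0227]],[[2.4,2.9,0],[0,0,-0.0227]],[[2.4,2.9,0],[0,0,-0.0227]],[[2.4,2.9,0],[0,0,-0.0227]],[[2.4,2.9,0],[0,0,-0.0227]],[[2.4,2.9,0],[0,0,-0.0227]],[[0,0,0],[0,0,0]],[[0,0,0],[0,0,0]],[[0,0,0],[0,0,0]]]' --claw -1

```text
time: 1.8
tcp_pos: [0.5015, -0.145, 0.2311]
tool_rot: [[1.0, -0.025, -0.0], [-0.025, -1.0, 0.0], [-0.0, -0.0, -1.0]]
contact_force: [-0.0, -0.2, 0.1]
finger_gap: 0.999
grip_force: 0.0
```

```bash
python3 -c "
from h import *
s=sensors.sense();print(s['tcp_pos'],s['tool_rot'],s['contact_force'],s['joint_pos'])"
```

```text
[ 0.50150614 -0.14498581  0.23107714] [[ 9.99682539e-01 -2.51911026e-02 -4.79423223e-04]
 [-2.51910718e-02 -9.99682652e-01  7.03055836e-05]
 [-4.81042155e-04 -5.82060794e-05 -9.99999883e-01]] [-0.00946957 -0.24765429  0.12124521] [-2.45795016e+01  2.29861452e+00  8.92805593e+01 -7.76550472e-03
  8.84474816e+01  6.68642063e+01]
```

jog_arm --rows '[[[0.55,0.4,-2],[0,0,0]],[[0,0,-2],[0,0,0]],[[0,0,-2],[0,0,0]],[[0,0,-2],[0,0,0]],[[0,0,-1.5],[0,0,0]],[[0,0,-1],[0,0,0]],[[0,0,-0.6],[0,0,0]],[[0,0,0],[0,0,0]],[[0,0,0],[0,0,0]]]'

```text
time: 2.7
tcp_pos: [0.5076, -0.1408, 0.1209]
tool_rot: [[1.0, -0.025, 0.001], [-0.025, -1.0, -0.0], [0.001, 0.0, -1.0]]
contact_force: [-0.9, 0.8, 0.1]
finger_gap: 0.998
grip_force: 0.0
```

jog_arm --rows '[[[0,0,0],[0,0,0]],[[0,0,0],[0,0,0]],[[0,0,0],[0,0,0]],[[0,0,0],[0,0,0]],[[0,0,0],[0,0,0]],[[0,0,0],[0,0,0]],[[0,0,0],[0,0,0]],[[0,0,0],[0,0,0]],[[0,0,0],[0,0,0]],[[0,0,0],[0,0,0]]]' --claw 1

```text
time: 3.7
tcp_pos: [0.5075, -0.1406, 0.1205]
tool_rot: [[1.0, -0.025, 0.0], [-0.025, -1.0, -0.0], [0.0, 0.0, -1.0]]
contact_force: [-1.6, -0.2, 5.7]
finger_gap: 0.158
grip_force: 58.8
```

jog_arm --rows '[[[0.005,0.2,0],[0,0,0]],[[0.005,0.2,0],[0,0,0]],[[0.005,0.2,0],[0,0,0]],[[0.005,0.2,0],[0,0,0]],[[0.005,0.2,0],[0,0,0]],[[0.005,0.2,0],[0,0,0]],[[0.005,0.2,0],[0,0,0]],[[0.005,0.2,0],[0,0,0]],[[0.005,0.2,0],[0,0,0]],[[0.005,0.2,0],[0,0,0]],[[0.005,0.2,0],[0,0,0]],[[0.005,0.2,0],[0,0,0]],[[0.005,0.2,0],[0,0,0]],[[0.005,0.2,0],[0,0,0]],[[0.005,0.2,0],[0,0,0]]]'

```text
time: 5.2
tcp_pos: [0.5083, -0.1107, 0.1205]
tool_rot: [[1.0, -0.025, 0.0], [-0.025, -1.0, -0.001], [0.0, 0.001, -1.0]]
contact_force: [-1.7, -4.2, 5.2]
finger_gap: 0.155
grip_force: 59.0
```

jog_arm --rows '[[[0.0025,0.1,0],[0,0,0]],[[0.0025,0.1,0],[0,0,0]],[[0.0025,0.1,0],[0,0,0]],[[0.0025,0.1,0],[0,0,0]],[[0.0025,0.1,0],[0,0,0]]]'

```text
time: 5.7
tcp_pos: [0.5084, -0.1058, 0.1205]
tool_rot: [[1.0, -0.025, 0.0], [-0.025, -1.0, -0.001], [0.0, 0.001, -1.0]]
contact_force: [-1.1, -3.3, 5.2]
finger_gap: 0.152
grip_force: 58.9
```

jog_arm --rows '[[[0.0025,0.1,0],[0,0,0]],[[0.0025,0.1,0],[0,0,0]],[[0.0025,0.1,0],[0,0,0]],[[0.0025,0.1,0],[0,0,0]],[[0.0025,0.1,0],[0,0,0]]]'

```text
time: 6.2
tcp_pos: [0.5086, -0.1008, 0.1205]
tool_rot: [[1.0, -0.025, 0.0], [-0.025, -1.0, -0.001], [0.0, 0.001, -1.0]]
contact_force: [-1.5, -4.6, 5.1]
finger_gap: 0.152
grip_force: 58.9
```

jog_arm --rows '[[[0.0025,0.1,0],[0,0,0]],[[0.0025,0.1,0],[0,0,0]],[[0.0025,0.1,0],[0,0,0]],[[0.0025,0.1,0],[0,0,0]],[[0.0025,0.1,0],[0,0,0]],[[0.0025,0.1,0],[0,0,0]],[[0.0025,0.1,0],[0,0,0]],[[0.0025,0.1,0],[0,0,0]],[[0.0025,0.1,0],[0,0,0]]]'

```text
time: 7.1
tcp_pos: [0.5088, -0.0918, 0.1205]
tool_rot: [[1.0, -0.025, 0.0], [-0.025, -1.0, -0.001], [0.001, 0.001, -1.0]]
contact_force: [-1.6, -3.8, 5.4]
finger_gap: 0.157
grip_force: 58.9
```

jog_arm --rows '[[[0.0025,0.1,0],[0,0,0]],[[0.0025,0.1,0],[0,0,0]],[[0.0025,0.1,0],[0,0,0]],[[0.0025,0.1,0],[0,0,0]],[[0.0025,0.1,0],[0,0,0]]]'

```text
time: 7.6
tcp_pos: [0.5089, -0.0868, 0.1205]
tool_rot: [[1.0, -0.025, 0.0], [-0.025, -1.0, -0.001], [0.0, 0.001, -1.0]]
contact_force: [-0.8, -4.0, 5.9]
finger_gap: 0.155
grip_force: 58.9
```

jog_arm --rows '[[[0.0025,0.1,0],[0,0,0]],[[0.0025,0.1,0],[0,0,0]],[[0.0025,0.1,0],[0,0,0]],[[0.0025,0.1,0],[0,0,0]],[[0.0025,0.1,0],[0,0,0]]]'

```text
time: 8.1
tcp_pos: [0.5091, -0.0818, 0.1205]
tool_rot: [[1.0, -0.025, 0.001], [-0.025, -1.0, -0.001], [0.001, 0.001, -1.0]]
contact_force: [-0.4, -4.8, 4.3]
finger_gap: 0.154
grip_force: 58.9
```

jog_arm --rows '[[[0.0025,0.1,0],[0,0,0]],[[0.0025,0.1,0],[0,0,0]],[[0.0025,0.1,0],[0,0,0]],[[0.0025,0.1,0],[0,0,0]],[[0.0025,0.1,0],[0,0,0]]]'

```text
time: 8.6
tcp_pos: [0.5092, -0.0768, 0.1205]
tool_rot: [[1.0, -0.025, 0.001], [-0.025, -1.0, -0.001], [0.001, 0.001, -1.0]]
contact_force: [-0.4, -4.4, 5.4]
finger_gap: 0.16
grip_force: 58.9
```

jog_arm --rows '[[[0.0025,0.1,0],[0,0,0]],[[0.0025,0.1,0],[0,0,0]],[[0.0025,0.1,0],[0,0,0]],[[0.0025,0.1,0],[0,0,0]],[[0.0025,0.1,0],[0,0,0]]]'

```text
time: 9.1
tcp_pos: [0.5093, -0.0718, 0.1205]
tool_rot: [[1.0, -0.025, 0.001], [-0.025, -1.0, -0.001], [0.001, 0.0, -1.0]]
contact_force: [-0.9, -3.9, 5.2]
finger_gap: 0.157
grip_force: 58.9
```

jog_arm --rows '[[[0.0025,0.1,0],[0,0,0]],[[0.0025,0.1,0],[0,0,0]],[[0.0025,0.1,0],[0,0,0]],[[0.0025,0.1,0],[0,0,0]],[[0.0025,0.1,0],[0,0,0]]]'

```text
time: 9.6
tcp_pos: [0.5095, -0.0667, 0.1205]
tool_rot: [[1.0, -0.025, 0.001], [-0.025, -1.0, -0.0], [0.001, 0.0, -1.0]]
contact_force: [-0.3, -3.9, 5.8]
finger_gap: 0.154
grip_force: 58.9
```

jog_arm --rows '[[[0.0025,0.1,0],[0,0,0]],[[0.0025,0.1,0],[0,0,0]],[[0.0025,0.1,0],[0,0,0]],[[0.0025,0.1,0],[0,0,0]],[[0.0025,0.1,0],[0,0,0]]]'

```text
time: 10.1
tcp_pos: [0.5096, -0.0617, 0.1205]
tool_rot: [[1.0, -0.025, 0.001], [-0.025, -1.0, -0.0], [0.001, 0.0, -1.0]]
contact_force: [-0.9, -3.5, 4.9]
finger_gap: 0.159
grip_force: 58.9
```

jog_arm --rows '[[[0.0025,0.1,0],[0,0,0]],[[0.0025,0.1,0],[0,0,0]],[[0.0025,0.1,0],[0,0,0]],[[0.0025,0.1,0],[0,0,0]],[[0.0025,0.1,0],[0,0,0]]]'

```text
time: 10.6
tcp_pos: [0.5097, -0.0567, 0.1205]
tool_rot: [[1.0, -0.025, 0.001], [-0.025, -1.0, -0.0], [0.001, 0.0, -1.0]]
contact_force: [-1.0, -3.8, 4.9]
finger_gap: 0.152
grip_force: 58.9
```

jog_arm --rows '[[[0.0025,0.1,0],[0,0,0]],[[0.0025,0.1,0],[0,0,0]],[[0.0025,0.1,0],[0,0,0]],[[0.0025,0.1,0],[0,0,0]],[[0.0025,0.1,0],[0,0,0]]]'

```text
time: 11.1
tcp_pos: [0.5099, -0.0517, 0.1205]
tool_rot: [[1.0, -0.025, 0.001], [-0.025, -1.0, -0.0], [0.001, 0.0, -1.0]]
contact_force: [-1.0, -4.3, 5.3]
finger_gap: 0.155
grip_force: 58.9
```

jog_arm --rows '[[[0.0025,0.1,0],[0,0,0]],[[0.0025,0.1,0],[0,0,0]],[[0.0025,0.1,0],[0,0,0]],[[0.0025,0.1,0],[0,0,0]],[[0.0025,0.1,0],[0,0,0]]]'

```text
time: 11.6
tcp_pos: [0.51, -0.0467, 0.1205]
tool_rot: [[1.0, -0.025, 0.001], [-0.025, -1.0, -0.0], [0.001, 0.0, -1.0]]
contact_force: [0.5, -4.1, 5.2]
finger_gap: 0.155
grip_force: 58.9
```

jog_arm --rows '[[[0.0025,0.1,0],[0,0,0]],[[0.0025,0.1,0],[0,0,0]],[[0.0025,0.1,0],[0,0,0]],[[0.0025,0.1,0],[0,0,0]],[[0.0025,0.1,0],[0,0,0]]]'

```text
time: 12.1
tcp_pos: [0.5101, -0.0417, 0.1205]
tool_rot: [[1.0, -0.025, 0.001], [-0.025, -1.0, -0.0], [0.001, 0.0, -1.0]]
contact_force: [0.1, -4.9, 4.6]
finger_gap: 0.156
grip_force: 58.9
```

jog_arm --rows '[[[0.0025,0.1,0],[0,0,0]],[[0.0025,0.1,0],[0,0,0]],[[0.0025,0.1,0],[0,0,0]],[[0.0025,0.1,0],[0,0,0]],[[0.0025,0.1,0],[0,0,0]]]'

```text
time: 12.6
tcp_pos: [0.5103, -0.0367, 0.1205]
tool_rot: [[1.0, -0.025, 0.001], [-0.025, -1.0, -0.0], [0.001, 0.0, -1.0]]
contact_force: [-0.3, -3.7, 4.8]
finger_gap: 0.154
grip_force: 58.9
```

jog_arm --rows '[[[0.0025,0.1,0],[0,0,0]],[[0.0025,0.1,0],[0,0,0]],[[0.0025,0.1,0],[0,0,0]],[[0.0025,0.1,0],[0,0,0]],[[0.0025,0.1,0],[0,0,0]]]'

```text
time: 13.1
tcp_pos: [0.5104, -0.0317, 0.1205]
tool_rot: [[1.0, -0.025, 0.001], [-0.025, -1.0, -0.0], [0.001, 0.0, -1.0]]
contact_force: [0.2, -3.8, 5.3]
finger_gap: 0.154
grip_force: 58.9
```

jog_arm --rows '[[[0.0025,0.1,0],[0,0,0]],[[0.0025,0.1,0],[0,0,0]],[[0.0025,0.1,0],[0,0,0]],[[0.0025,0.1,0],[0,0,0]],[[0.0025,0.1,0],[0,0,0]]]'

```text
time: 13.6
tcp_pos: [0.5105, -0.0267, 0.1205]
tool_rot: [[1.0, -0.025, 0.001], [-0.025, -1.0, -0.0], [0.001, 0.0, -1.0]]
contact_force: [-0.0, -4.3, 5.0]
finger_gap: 0.153
grip_force: 59.0
```

jog_arm --rows '[[[0.0025,0.1,0],[0,0,0]],[[0.0025,0.1,0],[0,0,0]],[[0.0025,0.1,0],[0,0,0]],[[0.0025,0.1,0],[0,0,0]],[[0.0025,0.1,0],[0,0,0]]]'

```text
time: 14.1
tcp_pos: [0.5107, -0.0217, 0.1205]
tool_rot: [[1.0, -0.025, 0.001], [-0.025, -1.0, -0.0], [0.001, 0.0, -1.0]]
contact_force: [1.1, -3.8, 5.7]
finger_gap: 0.149
grip_force: 58.9
```

jog_arm --rows '[[[0.0025,0.1,0],[0,0,0]],[[0.0025,0.1,0],[0,0,0]],[[0.0025,0.1,0],[0,0,0]],[[0.0025,0.1,0],[0,0,0]],[[0.0025,0.1,0],[0,0,0]]]'

```text
time: 14.6
tcp_pos: [0.5108, -0.0169, 0.1205]
tool_rot: [[1.0, -0.025, 0.001], [-0.025, -1.0, -0.001], [0.001, 0.001, -1.0]]
contact_force: [-0.3, -8.1, 5.1]
finger_gap: 0.157
grip_force: 59.0
```

Force is up about 4 N, so the cover is about 2 mm into the tight spot. I'll go 1 mm more and hold to confirm.

jog_arm --rows '[[[0.0025,0.05,0],[0,0,0]],[[0.0025,0.05,0],[0,0,0]]]'

```text
time: 14.8
tcp_pos: [0.5108, -0.0161, 0.1205]
tool_rot: [[1.0, -0.025, 0.001], [-0.025, -1.0, -0.001], [0.001, 0.001, -1.0]]
contact_force: [-0.8, -9.3, 4.6]
finger_gap: 0.154
grip_force: 59.1
```

jog_arm --rows '[[[0,0,0],[0,0,0]],[[0,0,0],[0,0,0]]]'

```text
time: 15.0
tcp_pos: [0.5108, -0.0161, 0.1205]
tool_rot: [[1.0, -0.025, 0.001], [-0.025, -1.0, -0.001], [0.001, 0.001, -1.0]]
contact_force: [-0.8, -7.9, 5.0]
finger_gap: 0.156
grip_force: 59.1
```

jog_arm --rows '[[[-0.0045,-0.175,0],[0,0,0]],[[-0.0045,-0.175,0],[0,0,0]],[[-0.0045,-0.175,0],[0,0,0]],[[-0.0045,-0.175,0],[0,0,0]],[[-0.0045,-0.175,0],[0,0,0]],[[-0.0045,-0.175,0],[0,0,0]],[[-0.0045,-0.175,0],[0,0,0]],[[-0.0045,-0.175,0],[0,0,0]],[[-0.0045,-0.175,0],[0,0,0]],[[-0.0045,-0.175,0],[0,0,0]],[[0,0,0],[0,0,0]],[[0,0,0],[0,0,0]],[[0,0,0],[0,0,0]]]'

```text
time: 16.3
tcp_pos: [0.5104, -0.0327, 0.1205]
tool_rot: [[1.0, -0.025, 0.001], [-0.025, -1.0, 0.001], [0.001, -0.001, -1.0]]
contact_force: [0.5, 1.0, 6.2]
finger_gap: 0.156
grip_force: 59.3
```

jog_arm --rows '[[[0,0,0],[0,0,0]],[[0,0,0],[0,0,0]],[[0,0,0],[0,0,0]],[[0,0,0],[0,0,0]],[[0,0,0],[0,0,0]],[[0,0,0],[0,0,0]],[[0,0,0],[0,0,0]]]' --claw -1

```text
time: 17.0
tcp_pos: [0.5102, -0.033, 0.1203]
tool_rot: [[1.0, -0.025, 0.0], [-0.025, -1.0, 0.0], [0.0, -0.0, -1.0]]
contact_force: [0.3, -0.4, 0.4]
finger_gap: 0.998
grip_force: 0.0
```

jog_arm --rows '[[[0,0,1],[0,0,0]],[[0,0,2],[0,0,0]],[[0,0,3],[0,0,0]],[[0,0,3],[0,0,0]],[[0,0,0],[0,0,0]],[[0,0,0],[0,0,0]]]'

```text
time: 17.6
tcp_pos: [0.5103, -0.0331, 0.2111]
tool_rot: [[1.0, -0.025, 0.001], [-0.025, -1.0, -0.0], [0.001, 0.0, -1.0]]
contact_force: [-0.7, -0.1, -0.1]
finger_gap: 1.001
grip_force: 0.0
```

Run:
```python
from h import *
np.set_printoptions(precision=4,suppress=True)
s=sensors.sense(); print(s['tcp_pos'],s['finger_gap'],s['contact_force'])
im,X=cloud('top'); cv2.imwrite('pics/top1.png',cv2.resize(im[130:250,215:430,::-1],None,fx=3.6,fy=3.6))
im,X=cloud('scene'); cv2.imwrite('pics/scene1.png',cv2.resize(im[130:270,200:420,::-1],None,fx=3.6,fy=3.6))
```

```text
[ 0.5103 -0.0331  0.2111] 1.0006745694258747 [-0.7177 -0.1015 -0.0549]
```

View pics/scene1.png

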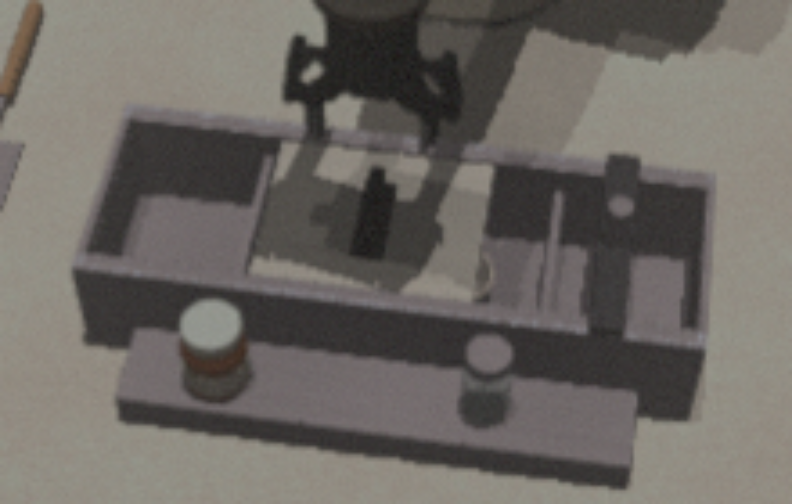

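The cover is free and stayed put with its fin centred, and the well and jars are undisturbed. Next is the knob.

jog_arm --rows '[[[0.1,2.7,0],[0,0,0]],[[0.1,2.7,0],[0,0,0]],[[0.1,2.7,0],[0,0,0]],[[0.1,2.7,0],[0,0,0]],[[0.1,2.7,0],[0,0,0]],[[0.1,2.7,0],[0,0,0]],[[0,2.8,0],[0,0,0]],[[0,2.8,0],[0,0,0]],[[0,0,0],[0,0,0]],[[0,0,-2],[0,0,0]],[[0,0,-2],[0,0,0]],[[0,0,-2],[0,0,0]],[[0,0,-1.5],[0,0,0]],[[0,0,0],[0,0,0]],[[0,0,0],[0,0,0]]]'

```text
time: 19.2
tcp_pos: [0.5161, 0.1847, 0.1353]
tool_rot: [[1.0, -0.025, -0.001], [-0.025, -1.0, -0.0], [-0.001, 0.0, -1.0]]
contact_force: [0.5, -0.1, 0.1]
finger_gap: 0.999
grip_force: 0.0
```

jog_arm --rows '[[[0,0,0],[0,0,0]],[[0,0,0],[0,0,0]],[[0,0,0],[0,0,0]],[[0,0,0],[0,0,0]],[[0,0,0],[0,0,0]],[[0,0,0],[0,0,0]],[[0,0,0],[0,0,0]],[[0,0,0],[0,0,0]]]' --claw 1

```text
time: 20.0
tcp_pos: [0.5162, 0.185, 0.1357]
tool_rot: [[1.0, -0.025, 0.0], [-0.025, -1.0, 0.0], [0.0, -0.0, -1.0]]
contact_force: [-1.6, -0.8, 6.5]
finger_gap: 0.263
grip_force: 58.6
```

jog_arm --rows '[[[-0.0125,-0.5,0],[0,0,0]],[[-0.0125,-0.5,0],[0,0,0]],[[-0.0125,-0.5,0],[0,0,0]],[[-0.0125,-0.5,0],[0,0,0]],[[-0.0125,-0.5,0],[0,0,0]],[[-0.0125,-0.5,0],[0,0,0]],[[-0.0125,-0.5,0],[0,0,0]],[[-0.0125,-0.5,0],[0,0,0]],[[-0.0125,-0.5,0],[0,0,0]],[[-0.0125,-0.5,0],[0,0,0]],[[-0.0125,-0.5,0],[0,0,0]],[[-0.0125,-0.5,0],[0,0,0]],[[-0.0125,-0.5,0],[0,0,0]],[[-0.0125,-0.5,0],[0,0,0]],[[-0.0125,-0.5,0],[0,0,0]],[[-0.0125,-0.5,0],[0,0,0]],[[-0.0125,-0.5,0],[0,0,0]]]'

```text
time: 21.7
tcp_pos: [0.514, 0.1001, 0.1357]
tool_rot: [[1.0, -0.025, 0.0], [-0.025, -1.0, 0.001], [0.0, -0.001, -1.0]]
contact_force: [-3.2, 2.5, 6.1]
finger_gap: 0.267
grip_force: 58.7
```

jog_arm --rows '[[[-0.005,-0.2,0],[0,0,0]],[[-0.005,-0.2,0],[0,0,0]],[[-0.0025,-0.1,0],[0,0,0]],[[-0.0025,-0.1,0],[0,0,0]],[[-0.0025,-0.1,0],[0,0,0]],[[-0.0025,-0.1,0],[0,0,0]]]'

```text
time: 22.3
tcp_pos: [0.5138, 0.0922, 0.1357]
tool_rot: [[1.0, -0.025, 0.0], [-0.025, -1.0, 0.0], [0.0, -0.001, -1.0]]
contact_force: [-3.4, 1.8, 6.1]
finger_gap: 0.264
grip_force: 58.7
```

jog_arm --rows '[[[-0.0025,-0.1,0],[0,0,0]],[[-0.0025,-0.1,0],[0,0,0]],[[-0.0025,-0.1,0],[0,0,0]],[[-0.0025,-0.1,0],[0,0,0]],[[-0.0025,-0.1,0],[0,0,0]]]'

```text
time: 22.8
tcp_pos: [0.5137, 0.0872, 0.1357]
tool_rot: [[1.0, -0.025, 0.0], [-0.025, -1.0, 0.001], [0.0, -0.001, -1.0]]
contact_force: [-3.0, 2.2, 7.2]
finger_gap: 0.268
grip_force: 58.7
```

jog_arm --rows '[[[-0.001,-0.05,0],[0,0,0]],[[-0.001,-0.05,0],[0,0,0]],[[-0.001,-0.05,0],[0,0,0]],[[-0.001,-0.05,0],[0,0,0]]]'

```text
time: 23.2
tcp_pos: [0.5136, 0.0852, 0.1357]
tool_rot: [[1.0, -0.025, 0.0], [-0.025, -1.0, 0.0], [0.0, -0.0, -1.0]]
contact_force: [-3.5, 3.1, 7.2]
finger_gap: 0.263
grip_force: 58.7
```

jog_arm --rows '[[[-0.001,-0.05,0],[0,0,0]],[[-0.001,-0.05,0],[0,0,0]]]'

```text
time: 23.4
tcp_pos: [0.5136, 0.0842, 0.1357]
tool_rot: [[1.0, -0.025, 0.0], [-0.025, -1.0, 0.0], [0.0, -0.0, -1.0]]
contact_force: [-4.0, 2.3, 6.2]
finger_gap: 0.268
grip_force: 58.7
```

jog_arm --rows '[[[-0.001,-0.05,0],[0,0,0]],[[-0.001,-0.05,0],[0,0,0]]]'

```text
time: 23.6
tcp_pos: [0.5136, 0.0832, 0.1357]
tool_rot: [[1.0, -0.025, 0.0], [-0.025, -1.0, 0.001], [0.0, -0.001, -1.0]]
contact_force: [-2.6, 2.6, 6.9]
finger_gap: 0.266
grip_force: 58.7
```

jog_arm --rows '[[[-0.001,-0.05,0],[0,0,0]],[[-0.001,-0.05,0],[0,0,0]]]'

```text
time: 23.8
tcp_pos: [0.5135, 0.0823, 0.1357]
tool_rot: [[1.0, -0.025, 0.0], [-0.025, -1.0, 0.001], [0.0, -0.001, -1.0]]
contact_force: [-4.1, 6.3, 7.6]
finger_gap: 0.267
grip_force: 58.8
```

The stop met the cover, with force up to 6.3 N at the predicted place. I'll release and retreat.

jog_arm --rows '[[[0,0,0],[0,0,0]],[[0,0,0],[0,0,0]],[[0,0,0],[0,0,0]]]'

```text
time: 24.1
tcp_pos: [0.5135, 0.0823, 0.1357]
tool_rot: [[1.0, -0.025, 0.0], [-0.025, -1.0, 0.0], [0.0, -0.0, -1.0]]
contact_force: [-3.4, 2.1, 6.1]
finger_gap: 0.263
grip_force: 58.8
```

jog_arm --rows '[[[0,0,0],[0,0,0]],[[0,0,0],[0,0,0]],[[0,0,0],[0,0,0]],[[0,0,0],[0,0,0]],[[0,0,0],[0,0,0]],[[0,0,0],[0,0,0]],[[0,0,0],[0,0,0]]]' --claw -1

```text
time: 24.8
tcp_pos: [0.5136, 0.082, 0.1352]
tool_rot: [[1.0, -0.025, -0.0], [-0.025, -1.0, 0.0], [-0.0, -0.0, -1.0]]
contact_force: [-0.1, -0.4, -0.5]
finger_gap: 1.0
grip_force: 0.0
```

jog_arm --rows '[[[0,0,1],[0,0,0]],[[0,0,2],[0,0,0]],[[0,0,3],[0,0,0]],[[0,0,3],[0,0,0]],[[0,0,3],[0,0,0]],[[-3,0,0],[0,0,0]],[[-4,0,0],[0,0,0]],[[-4,0,0],[0,0,0]],[[-3,0,0],[0,0,0]],[[0,0,0],[0,0,0]],[[0,0,0],[0,0,0]],[[0,0,0],[0,0,0]]]'

```text
time: 26.0
tcp_pos: [0.3742, 0.082, 0.2557]
tool_rot: [[1.0, -0.025, 0.001], [-0.025, -1.0, 0.0], [0.001, -0.0, -1.0]]
contact_force: [0.6, 0.4, -0.3]
finger_gap: 1.003
grip_force: 0.0
```

Run:
```python
from h import *
im,X=cloud('scene'); cv2.imwrite('pics/scene2.png',cv2.resize(im[130:270,200:420,::-1],None,fx=3.6,fy=3.6,interpolation=cv2.INTER_CUBIC))
np.set_printoptions(precision=4,suppress=True)
P=X[130:230,220:400].reshape(-1,3)
for t,lo,hi in(('fin',.14,.157),('knob',.16,.19)):
    Q=P[(P[:,2]>lo)&(P[:,2]<hi)&(abs(P[:,0]-.51)<.04)&((P[:,1]<.03) if t=='fin' else (P[:,1]>.05))]; print(t,len(Q),np.median(Q,0) if len(Q) else '')
print(sensors.sense()['contact_force'])
```

```text
fin 69 [ 0.5165 -0.0314  0.1523]
knob 49 [0.5173 0.0829 0.1689]
[-0.5928 -0.492  -1.496 ]
```

View pics/scene2.png

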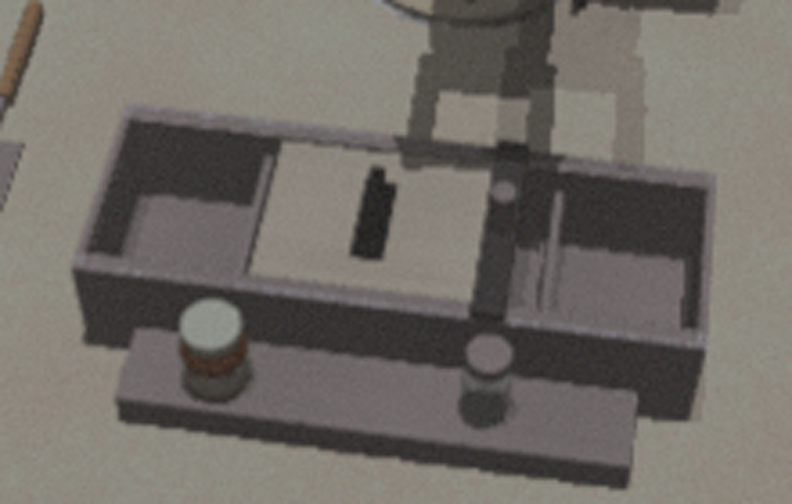

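The picture shows the crossbar flush against the cover edge at about (490,240), the fin at (375,215), and the jars unmoved. Fin to knob measures 114 mm against the 115 mm expected at contact. Handing in.

```bash
python3 -c "
from bench import env
print(env.close_job())"
```

```text
the job is handed in; nothing more can be done
None
```

The job is handed in, with no verdict returned: the cover was slid about 2.5 mm into the tight spot and backed off to about 14 mm short of it, and the stop rests against its edge with the gripper clear of everything (both distances estimated from wrist force).

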